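Slide the pot under the water filter's tap

ROBOT

A 6-joint arm with a two-finger parallel gripper is mounted at the origin on the work surface. World frame = base frame: x ahead of the robot, y to its left, z up, the work surface at z = 0. Lengths are in mm, angles in degrees, forces in N, time in s.
With the tool pointing down it reaches from about 300 to 850 mm from the base axis. Payload 4.2 kg.
Tool frame: the origin (TCP) lies on the mounting face of the last link; the fingertips stand 191 mm ahead of it and the grasp point (between the pads) lies 172 mm ahead of it; z points along the fingers, y is the direction in which the jaws open and shut (so a half turn about z gives the same grasp; the last joint's range is limited). The gripper opens to 91 mm and grips with 3 to 60 N. Pads are 32 mm wide; open, the fingers measure 118 mm over their backs; the gripper's body (76 mm by 178 mm) begins 60 mm behind the grasp point.
Start: joints at [-65.89, 18.312, 89.639, -0, 72.044, -1.146], TCP at [245.329, -520.035, 404.776] pointing down, gripper open.
Joint ranges: [-177.97, 177.97], [-48.28, 115.42], [12.27, 149.76], [-77.06, 257.06], [2.81, 150.46], [-146.56, 146.56]. Speed limits (degrees/s): [147.25, 147.25, 180, 180, 180, 180].

INTERFACE

Orientations are given as [roll, pitch, yaw] about the fixed x, y, z axes, in that order (R = Rz(yaw) Ry(pitch) Rx(roll)).
In Python, from workcell import env gives the robot as it stands.
- The arm moves only by the shell command python3 -m handwheel 'ROWS' [FORCE]. ROWS is JSON, a list of rows, each an object with "gripper": the opening in per cent of the stroke, from 0 (shut) to 100 (fully open); "travel": the shift along the tool's x, y, z in m, a list of three; "twist": the turn about the tool's z in rad. In form: [{"gripper": gripper, "travel": [x, y, z], "twist": twist}, ...]. A call has 1 to 5 rows; each row shifts and turns the commanded pose from where the row before left it, along the tool's axes as they then stand; what a row does not reach is not made up. A row lasts 1/12 s, in which the tool goes at most 41.7 mm and 7.16 degrees, less where a joint would pass 70% of its speed; a pose out of reach is approached as far as the arm can. A call with a gripper value outside its range is refused whole. The fingers move at their own pace and stop on an object; FORCE is the grip in N (left out, the last holds). Time passes only in rows, so rows that do not move let the fingers close. It gives the time, the measured TCP pose, the force and the opening at its end, in the units of the state.
- env.state(): the state, without advancing time (a new reading comes with each control period).
- env.grab_frame(name): name is "scene" or "side" or "wrist"; returns a dict with "frame" (400x640x3 uint8, red, green, blue), "intrinsics" (3x3 intrinsics, pixels), "extrinsics" (4x4, takes a point from camera to world coordinates). Camera axes: x right, y down, z forward; pixel columns grow to the right and rows downward; lengths in mm; the calibration is good to about 2 mm. A picture is of the moment at which its call begins. There is no depth.
- env.job_done(): hands the job in, once; it reports no verdict.
Trained networks look in the newest picture that a camera, given by its name, has taken for a name from the list of things; names that differ only in an ending like _2 or _b are one class to them, and where a whole thing is asked for, a point or a joint stands for the part that bears it (a point fixed in the world has none). Each returns a list of dicts, best first, with "confidence" (0 to 1); they miss things now and then, are a little off and sometimes report something else, mostly with a low value. They report only what shows in the picture. A call takes as long as a camera call.
- env.trace(camera, thing): "pixels" (400x640 bool, what is visible of it) and "uv" ([column, row] in pixels, amid what is visible of it).
- env.pinpoint(camera, thing): "uv" ([column, row] in pixels: a listed point, or the origin of a listed thing).
The state is a dict: "time_s": time; "qpos": joint angles; "qvel": joint speeds; "effort": joint torques, N m; "ee_pos": TCP position; "ee_rot": TCP orientation; "force": force on the tool from outside, world axes, zero at the start; "torque": the same for the moment, N m; "gripper_width": finger opening in mm.
Only numpy, scipy, OpenCV 4.12 (cv2) and the standard library are available. Lean on these libraries where they do the work, as an engineer would, in place of code of your own. Each camera call takes 0.05 s, during which the arm holds its last target. There are 200 camera calls.

TASK

The pot is to be filled from the clay water filter, but the salt shaker is standing in its way. With the fingertips, first push the salt shaker back along the plank until it stands against the tiled upstand; then push the pot along the plank until its mouth is centred under the outlet of the filter's tap. Only push: do not lift, carry or tip either of them, and leave the other things on the plank where they are.

Things in the scene. Friction and masses are not known exactly. Their poses are not given: they have to be found in the camera images.
- pot: Open stainless pot on the plank (plank top is z = 0), right of the shaker: outside diameter 160 mm, 75 mm high, upright 3 mm wall, about 0.65 kg. Origin: centre of its underside (mouth centre is straight above). Wire loop handles on local +x and -x sides, 48 to 62 mm up, 68 mm wide, reaching 105 mm from the axis; sides facing world +y and -y are bare. Pushed low it slides with 2 to 8 N.
- shaker: Glass salt shaker with a metal cap on the plank between the pot and the tap: round, 44 mm diameter up to 46 mm height, then narrowing to 37 mm at the cap, 83 mm high, about 0.16 kg. Origin: centre of its underside. Pushed low (below about 35 mm) it slides with 1 to 2 N; pushed high it tips over.
- upstand: Fixed white-tiled upstand along the plank's back edge, 90 mm high, 1300 mm long in y. Origin: foot of its front face (the upright face looking towards the robot, -x), mid-length; axes parallel to the world's, so the face is the plane at this origin's x. A white toggle-switch box juts 57 mm from the face, 390 mm right (-y) of the origin.
- outlet (a point): Centre of the mouth of the tap's down-pointing nozzle, 17 mm wide, 150 mm above the plank. The 26 mm wide tap body above it rises to 212 mm; its lever, top at 229 mm, reaches 37 mm forward of the nozzle axis (away from the filter). The shank runs level from here back to the filter.
- filter: Fixed two-tier terracotta water filter on a round wooden stand (170 mm diameter, 130 mm high) at the plank's left end (+y); largest diameter 230 mm, top at 510 mm. Origin: on its axis at plank level. The tap is on its local -x side, roughly towards world -y; its outlet is 205 mm from the axis, so the stand's edge is 120 mm from the point under it.
- cup: Bystander: loose green plastic measuring cup with a handle, 84 mm diameter at the rim, 105 mm high; handle reaches 71 mm from the axis on its local +y side. Origin: centre of its underside. Leave it where it is.
- tumbler: Bystander: drinking glass standing upside down, 70 mm diameter, 100 mm high. Origin: centre of its underside. Leave it.
- soap: Bystander: clear dish-soap bottle, 60 mm diameter, 190 mm high. Origin: centre of its underside. Leave it.
- tin: Bystander: aluminium sugar tin, 91 mm diameter, 144 mm high. Origin: centre of its underside. Leave it.
- spoon: Bystander: wooden spoon about 260 mm long lying on the plank at the front right. Leave it.
- trivet: Bystander: flat round dark silicone trivet with ring ridges, 170 mm diameter, 8 mm thick, lying firmly on the plank at the right (does not move). Origin: centre of its underside.

How it is judged:
By the outcome, as a careful person would: the job done as asked, in the order asked, and still so for the second after the job is handed in, with the robot touching nothing.
It also fails if it takes over 70 s, if anything falls off the work surface, if the arm or the gripper's body presses on something with over 40 N, if the wrist force passes 120 N, or if a joint passes its speed limit or range.

## Working session

There is one attempt and no reset: what is moved stays moved. The work goes in short steps, Python scripts to look and compute and a shell command to move; the robot and the scene stay as the last step left them, time stands still between calls to the robot, and variables do not carry over. Pictures are saved under pics/ and viewed, about 8 in all and at most 12, crops included, and the job is handed in when it is done.

```bash
mkdir -p pics; cat > h.py <<'E'
import numpy as np, cv2
from workcell import env
def ray(f,uv):
    K=np.array(f["intrinsics"]);T=np.array(f["extrinsics"])
    d=T[:3,:3]@np.linalg.inv(K)@np.array([uv[0],uv[1],1.]);return T[:3,3],d/np.linalg.norm(d)
def plane(f,uv,z=0,ax=2):
    o,d=ray(f,uv);return o+d*(z-o[ax])/d[ax]
def proj(f,p):
    T=np.linalg.inv(np.array(f["extrinsics"]));q=np.array(f["intrinsics"])@(T[:3,:3]@np.array(p)+T[:3,3]);return q[:2]/q[2]
def tri(rs):
    A=np.zeros((3,3));b=np.zeros(3)
    for o,d in rs:
        M=np.eye(3)-np.outer(d,d);A+=M;b+=M@o
    return np.linalg.solve(A,b)
E
python3 - <<'E'
from h import *
np.set_printoptions(precision=1,suppress=True)
F={}
ims=[]
for c in("scene","side"):
    F[c]=env.grab_frame(c);print(c,np.array(F[c]["extrinsics"])[:3,3])
    cv2.imwrite(f"pics/{c}0.png",np.array(F[c]["frame"])[:,:,::-1])
for t in["pot","shaker","upstand","outlet","filter","cup","tumbler","soap","tin","trivet","spoon"]:
    rs=[]
    for c in F:
        r=env.pinpoint(c,t)
        if r:
            uv=r[0]["uv"];rs.append(ray(F[c],uv));print(t,c,np.array(uv),round(r[0]["confidence"],2),"z-plane",plane(F[c],uv,150 if t=="outlet" else 0))
    if len(rs)==2:print("   tri",tri(rs))
print(env.state())
E
```

```text
scene [1303.5  492.7 1333.8]
side [ 249.5 1293.  1583. ]
pot scene [281.3 181.3] 0.77 z-plane [ 466. -163.    0.]
pot side [339.7 183.9] 0.89 z-plane [ 461.1 -152.9    0. ]
   tri [ 461.7 -165.4  -10.1]
shaker scene [361.7 217.9] 0.74 z-plane [454.5 153.2  -0. ]
shaker side [328.2 246. ] 0.72 z-plane [447.4 166.    0. ]
   tri [447.9 152.4 -14.3]
upstand scene [306.6 271.5] 0.81 z-plane [720.2 102.7   0. ]
upstand side [261.9 220.4] 0.68 z-plane [723.1  98.5   0. ]
   tri [721.9 103.4   5.2]
outlet scene [415.1 223. ] 0.66 z-plane [483.3 334.7 150. ]
filter scene [465.6 285.5] 0.78 z-plane [507.6 542.1   0. ]
filter side [286.6 335.1] 0.94 z-plane [512.2 545.1   0. ]
   tri [510.6 543.9   2.2]
cup side [289.7 198.3] 0.92 z-plane [644.6 -34.2   0. ]
tumbler scene [249.  205.2] 0.88 z-plane [ 609.4 -198.3   -0. ]
tumbler side [305.4 172.7] 0.63 z-plane [ 614.1 -186.7    0. ]
   tri [ 612.8 -193.4   -0.3]
soap scene [232.5 147.9] 0.71 z-plane [ 429.7 -405.8    0. ]
soap side [313.  138.7] 0.87 z-plane [ 627.2 -400.     0. ]
   tri [ 577.3 -242.1  189.3]
tin scene [183.7 166.7] 0.94 z-plane [ 594.5 -498.9    0. ]
tin side [322.4 125.7] 0.7 z-plane [ 603.4 -495.     0. ]
   tri [ 601.  -489.3    8.5]
trivet scene [233.1 145.9] 0.74 z-plane [ 420.6 -410.1    0. ]
trivet side [354.3 141.9] 0.78 z-plane [ 442.5 -416.8    0. ]
   tri [ 438.9 -390.9   25.9]
spoon scene [282.  139.9] 0.83 z-plane [ 299.2 -272.4    0. ]
spoon side [387.7 165.1] 0.71 z-plane [ 279.7 -302.1    0. ]
   tri [ 284.5 -288.6   -4.2]
{'time_s': 1.2, 'qpos': array([-65.9,  18.3,  89.6,  -0. ,  72. ,  -1.1]), 'qvel': array([ 0. ,  0. ,  0. , -0.1, -0. , -0. ]), 'effort': array([  0. , -41.2, -23.2,   0.1,   0. ,   0. ]), 'ee_pos': array([ 245.3, -520. ,  404.8]), 'ee_rot': array([180. ,   0. ,  25.3]), 'force': array([-0.2, -1.1, -0.4]), 'torque': array([-0.,  0.,  0.]), 'gripper_width': 91.30638293007394}
```

```bash
python3 - <<'E'
import cv2,numpy as np
for c in("scene","side"):
    i=cv2.imread(f"pics/{c}0.png");cv2.imwrite(f"pics/{c}0b.png",cv2.resize(i[100:400,150:550],None,fx=2,fy=2,interpolation=cv2.INTER_CUBIC))
E
```

```text
(no output)
```

View pics/scene0b.png

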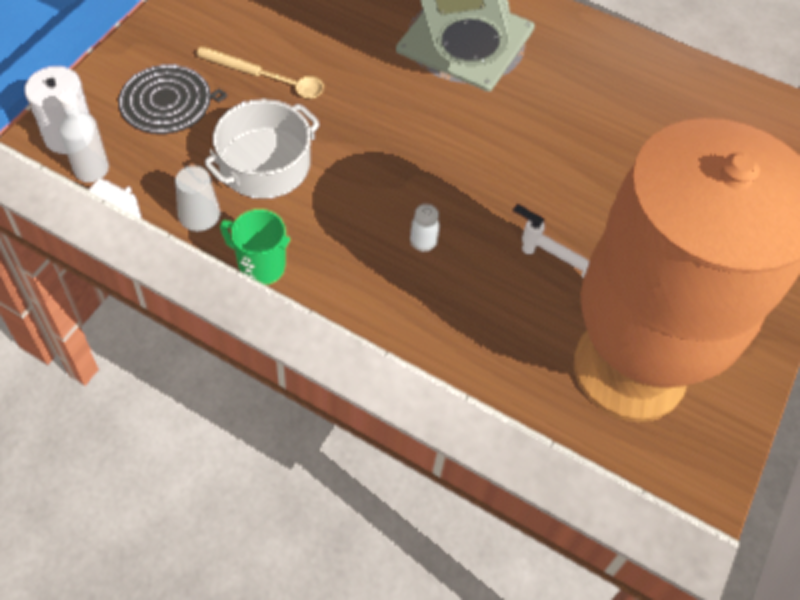

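View pics/side0b.png

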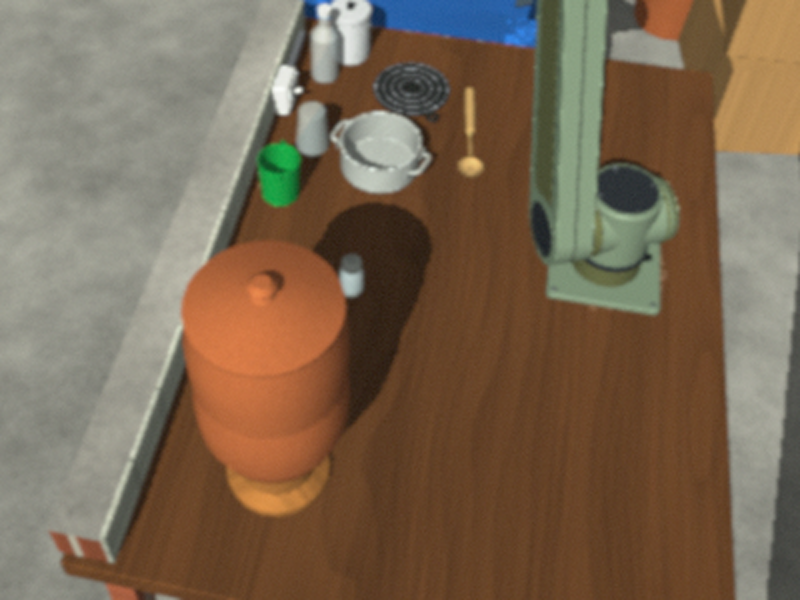

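The views show the shaker with its foot at scene pixel (362,222), the pot at (281,175) and the tap nozzle at about (415,226). These match the network's points. The pot-to-tap lane is clear apart from the shaker. I'll refine the positions with silhouette fits.

```bash
cat > fit.py <<'E'
from h import *
from scipy.optimize import minimize
def sil(f,x,y,prof):
    a=np.linspace(0,2*np.pi,48);hull=[]
    for r,z in prof: hull+= [proj(f,(x+r*np.cos(t),y+r*np.sin(t),z)) for t in a]
    m=np.zeros((1600,2560),np.uint8)
    cv2.fillConvexPoly(m,cv2.convexHull(np.float32(hull)*4+1.5).astype(np.int32),1);return m>0
P={"pot":[(80,0),(80,75)],"shaker":[(22,0),(22,46),(18.5,83)],"cup":[(36,0),(42,105)],"tumbler":[(35,0),(35,100)]}
def fit(t,p0,cams=("scene","side")):
    D=[]
    for c in cams:
        f=env.grab_frame(c);r=env.trace(c,t)
        if not r: print("no",c,t);continue
        m=np.array(r[0]["pixels"]).astype(np.uint8)
        if t=="pot": m=cv2.morphologyEx(cv2.morphologyEx(m,cv2.MORPH_CLOSE,np.ones((3,3))),cv2.MORPH_OPEN,np.ones((11,11)))
        D.append((c,f,cv2.resize(m,None,fx=4,fy=4,interpolation=cv2.INTER_NEAREST)>0))
    def cost(p,S):
        return sum(1-(s&m).sum()/(s|m).sum() for c,f,m in S for s in[sil(f,*p,P[t])])
    out={}
    for n,S in [(d[0],[d]) for d in D]+[("both",D)]:
        r=minimize(cost,p0,args=(S,),method="Nelder-Mead",options=dict(initial_simplex=np.array([p0,np.add(p0,(15,0)),np.add(p0,(0,15))]),xatol=.3,fatol=1e-4))
        print(t,n,r.x.round(1),round(1-r.fun/len(S),3));out[n]=r.x
    return out.get("both")
E
python3 - <<'E'
from fit import *
fit("pot",(463,-158));fit("shaker",(450,158));fit("cup",(645,-34));fit("tumbler",(612,-192))
F={c:env.grab_frame(c) for c in("scene","side")}
for c in F:
    for r in env.trace(c,"upstand")[:1]:
        print(c,"upstand",r["uv"],r["confidence"])
for _ in range(3):
    f=env.grab_frame("scene");r=env.pinpoint("scene","outlet");print([plane(f,q["uv"],150).round(1) for q in r])
m=np.array(env.trace("scene","outlet")[0]["pixels"]) if env.trace("scene","outlet") else None
print(proj(F["scene"],(484,337,150)),proj(F["side"],(484,337,150)))
E
```

```text
pot scene [ 465.  -163.5] 0.955
pot side [ 466.5 -164.6] 0.948
pot both [ 466.4 -163.4] 0.95
shaker scene [463.8 156.5] 0.817
shaker side [460.1 158.3] 0.825
shaker both [462.3 156.9] 0.817
cup scene [647.1 -44. ] 0.868
cup side [646.8 -45.3] 0.93
cup both [646.8 -44.8] 0.898
tumbler scene [ 615.3 -192.9] 0.788
tumbler side [ 612.8 -191.3] 0.849
tumbler both [ 615.1 -192.2] 0.817
scene upstand [330.7, 293.4] 0.75
side upstand [234.3, 250.6] 0.72
[array([482.4, 344.3, 150. ]), array([782.9, 150.2, 150. ])]
[array([479.6, 335.3, 150. ]), array([599.7, 531.2, 150. ])]
[array([481.1, 331.4, 150. ])]
[415.70935332 223.51433678] [308.07216469 258.69428491]
```

```bash
python3 -m handwheel '[{"gripper":33,"travel":[0.02,0,0],"twist":0.1104},{"gripper":33,"travel":[0.02,0,0],"twist":0.1104},{"gripper":33,"travel":[0.02,0,0],"twist":0.1104},{"gripper":33,"travel":[0.02,0,0],"twist":0.1104},{"gripper":33,"travel":[0.01,-0.035,0],"twist":0}]' 20
python3 -m handwheel '[{"gripper":33,"travel":[0.01,-0.036,0],"twist":0},{"gripper":33,"travel":[0.01,-0.036,0],"twist":0},{"gripper":33,"travel":[0.01,-0.036,0],"twist":0},{"gripper":33,"travel":[0.01,-0.036,0],"twist":0},{"gripper":33,"travel":[0.01,-0.036,0],"twist":0}]'
python3 -m handwheel '[{"gripper":33,"travel":[0,-0.036,0],"twist":0},{"gripper":33,"travel":[0,-0.036,0],"twist":0},{"gripper":33,"travel":[0,-0.036,0],"twist":0},{"gripper":33,"travel":[0,-0.036,0],"twist":0},{"gripper":33,"travel":[0,-0.036,0],"twist":0}]'
```

```text
time_s: 3.02
ee_pos: [333.8, -466.5, 404.1]
ee_rot: [179.8, -0.1, -0.3]
force: [0.8, 0.0, 0.2]
gripper_width: 60.6
time_s: 3.43
ee_pos: [382.0, -281.8, 404.9]
ee_rot: [180.0, -0.0, -0.1]
force: [1.0, 0.1, 0.3]
gripper_width: 30.6
time_s: 3.85
ee_pos: [381.6, -101.9, 405.0]
ee_rot: [180.0, -0.0, -0.1]
force: [1.3, -0.3, -0.0]
gripper_width: 30.3
```

```bash
python3 -m handwheel '[{"gripper":33,"travel":[0,-0.037,0],"twist":0},{"gripper":33,"travel":[0,-0.037,0],"twist":0},{"gripper":33,"travel":[0,-0.037,0],"twist":0},{"gripper":33,"travel":[0,-0.037,0],"twist":0},{"gripper":33,"travel":[0,-0.037,0],"twist":0}]'
python3 -m handwheel '[{"gripper":33,"travel":[0,-0.037,0],"twist":0},{"gripper":33,"travel":[0,-0.037,0],"twist":0},{"gripper":33,"travel":[0,0,0],"twist":0},{"gripper":33,"travel":[0,0,0],"twist":0}]'
python3 - <<'E'
from fit import *
np.set_printoptions(precision=1,suppress=True)
print(env.state()["ee_pos"],env.state()["force"])
f=env.grab_frame("wrist");cv2.imwrite("pics/w1.png",np.array(f["frame"])[:,:,::-1])
r=env.pinpoint("wrist","shaker");print([(plane(f,q["uv"],0),q["confidence"]) for q in r])
r=env.pinpoint("wrist","outlet");print([(plane(f,q["uv"],150),q["confidence"]) for q in r])
fit("shaker",(460,157),("scene","side","wrist"))
f=env.grab_frame("side");print([(q["uv"],q["confidence"]) for q in env.pinpoint("side","outlet")])
E
```

```text
time_s: 4.27
ee_pos: [381.6, 83.2, 405.1]
ee_rot: [-180.0, -0.1, -0.1]
force: [1.3, 0.3, 0.6]
gripper_width: 30.2
time_s: 4.6
ee_pos: [382.0, 156.9, 404.7]
ee_rot: [180.0, 0.0, 0.2]
force: [-0.5, -0.6, 0.1]
gripper_width: 29.6
[382.  156.9 404.7] [-0.5 -0.6  0.1]
[(array([463.4, 152.5,   0. ]), 0.88)]
[(array([487.4, 331.5, 150. ]), 0.78)]
shaker scene [462.  155.7] 0.813
shaker side [460.6 160.4] 0.863
shaker wrist [460.7 152.4] 0.939
shaker both [461.1 153.3] 0.856
[]
```

View pics/w1.png

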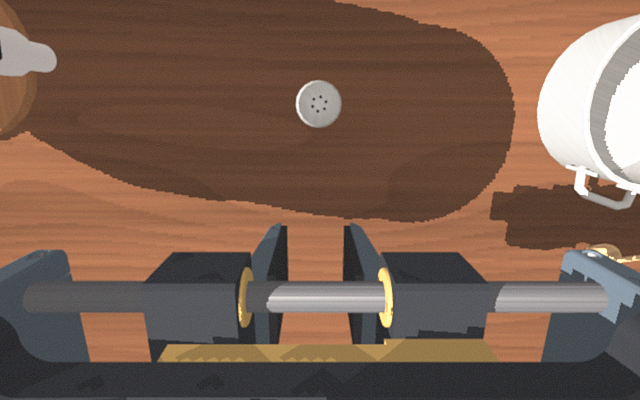

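The wrist view shows the shaker cap at (319,103), almost in line with the middle of the fingers (315,228). I'll shift 3 mm and descend behind it.

```bash
python3 -m handwheel '[{"gripper":33,"travel":[0,0.003,0.04],"twist":0},{"gripper":33,"travel":[0,0,0.04],"twist":0},{"gripper":33,"travel":[0,0,0.04],"twist":0},{"gripper":33,"travel":[0,0,0.04],"twist":0},{"gripper":33,"travel":[0,0,0.03],"twist":0}]'
python3 -m handwheel '[{"gripper":33,"travel":[0,0,0.009],"twist":0},{"gripper":33,"travel":[0.01,0,0],"twist":0},{"gripper":33,"travel":[0.01,0,0],"twist":0},{"gripper":33,"travel":[0.01,0,0],"twist":0},{"gripper":33,"travel":[0.008,0,0],"twist":0}]'
python3 -m handwheel '[{"gripper":33,"travel":[0.005,0,0],"twist":0},{"gripper":33,"travel":[0.005,0,0],"twist":0},{"gripper":33,"travel":[0.005,0,0],"twist":0},{"gripper":33,"travel":[0.005,0,0],"twist":0},{"gripper":33,"travel":[0.005,0,0],"twist":0}]'
```

```text
time_s: 5.57
ee_pos: [381.4, 152.0, 212.5]
ee_rot: [180.0, 0.1, -0.1]
force: [-0.1, -0.1, -1.1]
gripper_width: 29.9
time_s: 5.98
ee_pos: [422.8, 152.7, 207.2]
ee_rot: [-179.9, -0.3, -0.1]
force: [-0.3, 0.5, -0.2]
gripper_width: 30.4
time_s: 6.4
ee_pos: [444.9, 152.2, 205.8]
ee_rot: [180.0, 0.1, -0.1]
force: [-4.4, -0.5, 3.4]
gripper_width: 30.2
```

```bash
for i in 1; do python3 -m handwheel '[{"gripper":33,"travel":[0.006,0,0],"twist":0},{"gripper":33,"travel":[0.006,0,0],"twist":0},{"gripper":33,"travel":[0.006,0,0],"twist":0},{"gripper":33,"travel":[0.006,0,0],"twist":0},{"gripper":33,"travel":[0.006,0,0],"twist":0}]'; done
python3 - <<'E'
from fit import *
print(env.state()["ee_pos"])
fit("shaker",(490,153))
f=env.grab_frame("wrist");cv2.imwrite("pics/w2.png",np.array(f["frame"])[:,:,::-1])
E
```

```text
time_s: 6.82
ee_pos: [475.8, 152.4, 205.7]
ee_rot: [180.0, 0.0, -0.0]
force: [-4.0, 0.1, 5.0]
gripper_width: 30.0
[475.76894057 152.39673605 205.72779001]
no side shaker
shaker scene [508.4 154.6] 0.797
shaker both [508.4 154.6] 0.797
```

View pics/w2.png

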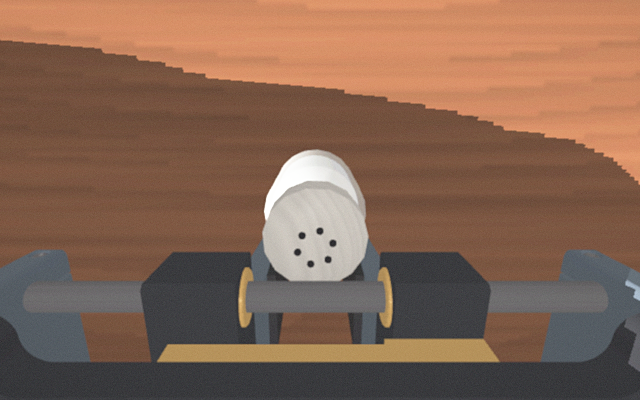

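The shaker is upright and centred between the fingertips, with its cap at (315,235). I'll keep pushing.

```bash
python3 -m handwheel '[{"gripper":33,"travel":[0.007,0,0],"twist":0},{"gripper":33,"travel":[0.007,0,0],"twist":0},{"gripper":33,"travel":[0.007,0,0],"twist":0},{"gripper":33,"travel":[0.007,0,0],"twist":0},{"gripper":33,"travel":[0.007,0,0],"twist":0}]'
python3 -m handwheel '[{"gripper":33,"travel":[0.007,0,0],"twist":0},{"gripper":33,"travel":[0.007,0,0],"twist":0},{"gripper":33,"travel":[0.007,0,0],"twist":0},{"gripper":33,"travel":[0.007,0,0],"twist":0},{"gripper":33,"travel":[0.007,0,0],"twist":0}]'
python3 -m handwheel '[{"gripper":33,"travel":[0.007,0,0],"twist":0},{"gripper":33,"travel":[0.007,0,0],"twist":0},{"gripper":33,"travel":[0.007,0,0],"twist":0},{"gripper":33,"travel":[0.007,0,0],"twist":0},{"gripper":33,"travel":[0.007,0,0],"twist":0}]'
python3 -m handwheel '[{"gripper":33,"travel":[0.007,0,0],"twist":0},{"gripper":33,"travel":[0.007,0,0],"twist":0},{"gripper":33,"travel":[0.007,0,0],"twist":0},{"gripper":33,"travel":[0.007,0,0],"twist":0},{"gripper":33,"travel":[0.007,0,0],"twist":0}]'
python3 -m handwheel '[{"gripper":33,"travel":[0.006,0,0],"twist":0},{"gripper":33,"travel":[0.006,0,0],"twist":0},{"gripper":33,"travel":[0.005,0,0],"twist":0},{"gripper":33,"travel":[0.004,0,0],"twist":0},{"gripper":33,"travel":[0.003,0,0],"twist":0}]'
python3 - <<'E'
from fit import *
s=env.state();print(s["ee_pos"],s["force"])
fit("shaker",(672,153),("scene",))
f=env.grab_frame("wrist");cv2.imwrite("pics/w3.png",np.array(f["frame"])[:,:,::-1])
for c in("wrist","scene"):
    f=env.grab_frame(c);print([(plane(f,q["uv"],0).round(1),q["confidence"]) for q in env.pinpoint(c,"upstand")])
E
```

```text
time_s: 7.48
ee_pos: [511.2, 152.3, 205.6]
ee_rot: [180.0, -0.0, -0.0]
force: [-1.5, 1.2, 0.2]
gripper_width: 30.1
time_s: 7.9
ee_pos: [546.0, 152.3, 205.7]
ee_rot: [180.0, -0.0, -0.0]
force: [-0.5, -0.8, -1.3]
gripper_width: 30.0
time_s: 8.32
ee_pos: [581.0, 152.3, 205.7]
ee_rot: [180.0, -0.0, -0.0]
force: [-1.1, -0.4, -0.5]
gripper_width: 30.4
time_s: 8.73
ee_pos: [615.9, 152.3, 205.7]
ee_rot: [180.0, 0.0, -0.0]
force: [-0.4, -0.1, 0.1]
gripper_width: 30.2
time_s: 9.15
ee_pos: [639.7, 152.3, 205.7]
ee_rot: [180.0, -0.0, -0.0]
force: [-0.7, -0.4, -0.8]
gripper_width: 30.1
[639.73554486 152.26557009 205.67910734] [-0.68247629 -0.37078704 -0.77018846]
shaker scene [670.1 151.9] 0.658
shaker both [670.1 151.9] 0.658
[(array([717.4,  93.8,   0. ]), 0.61)]
[(array([714.4, 100.9,   0. ]), 0.85), (array([ 428.9, -414.9,    0. ]), 0.63), (array([653.4, -46. ,   0. ]), 0.45)]
```

```bash
python3 -m handwheel '[{"gripper":33,"travel":[0.003,0,0],"twist":0},{"gripper":33,"travel":[0.003,0,0],"twist":0},{"gripper":33,"travel":[0.003,0,0],"twist":0},{"gripper":33,"travel":[0.003,0,0],"twist":0},{"gripper":33,"travel":[0.002,0,0],"twist":0}]'
python3 -m handwheel '[{"gripper":33,"travel":[0.0015,0,0],"twist":0},{"gripper":33,"travel":[0.0015,0,0],"twist":0},{"gripper":33,"travel":[0.0015,0,0],"twist":0},{"gripper":33,"travel":[0.0015,0,0],"twist":0}]'
python3 -m handwheel '[{"gripper":33,"travel":[0.001,0,0],"twist":0},{"gripper":33,"travel":[0.001,0,0],"twist":0},{"gripper":33,"travel":[0.001,0,0],"twist":0}]'
```

```text
time_s: 9.92
ee_pos: [653.6, 152.2, 205.8]
ee_rot: [180.0, 0.0, -0.1]
force: [-2.6, -0.5, 0.5]
gripper_width: 30.7
time_s: 10.25
ee_pos: [659.3, 152.2, 205.8]
ee_rot: [180.0, 0.0, -0.0]
force: [-3.2, -0.3, 1.0]
gripper_width: 29.8
time_s: 10.5
ee_pos: [662.3, 152.3, 205.7]
ee_rot: [180.0, 0.0, -0.0]
force: [-3.6, -0.6, 1.4]
gripper_width: 30.7
```

View pics/w3.png

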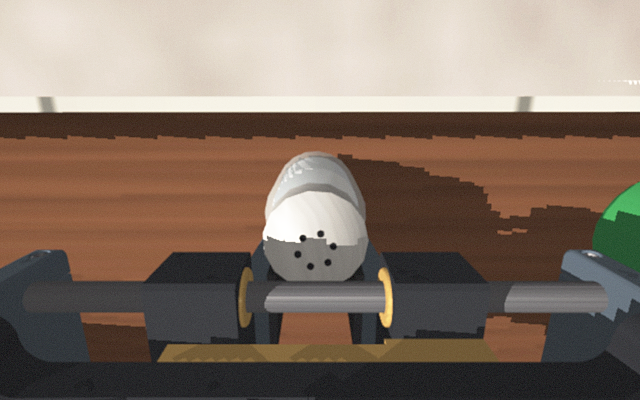

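The shaker is still upright between the fingers, and the foot of the upstand is the line at row 112. I'll creep forward until the force rises.

```bash
python3 -m handwheel '[{"gripper":33,"travel":[0.001,0,0],"twist":0},{"gripper":33,"travel":[0.001,0,0],"twist":0}]'
python3 -m handwheel '[{"gripper":33,"travel":[0.001,0,0],"twist":0},{"gripper":33,"travel":[0.001,0,0],"twist":0}]'
python3 - <<'E'
from h import *
f=env.grab_frame("wrist");g=np.array(f["frame"]);cv2.imwrite("pics/w4.png",g[:,:,::-1])
print(env.state()["ee_pos"],env.state()["force"])
print(g[60:220:4,470].tolist())
for v in(100,120,140,160,180):print(v,plane(f,(400,v),0)[0].round(1),plane(f,(400,v),90)[0].round(1))
E
```

```text
time_s: 10.67
ee_pos: [663.4, 152.3, 205.6]
ee_rot: [180.0, 0.2, -0.1]
force: [-7.9, 0.4, 5.0]
gripper_width: 29.8
time_s: 10.83
ee_pos: [664.2, 152.3, 205.6]
ee_rot: [180.0, 0.5, -0.1]
force: [-12.0, -0.4, 8.2]
gripper_width: 29.9
[664.22668068 152.33538725 205.59120758] [-10.87027674   0.74198125   6.6919473 ]
[[169, 161, 147], [172, 162, 151], [168, 160, 147], [172, 162, 150], [172, 160, 147], [172, 158, 147], [170, 155, 145], [174, 163, 154], [170, 161, 149], [176, 165, 155], [176, 162, 153], [170, 160, 148], [172, 163, 150], [175, 162, 150], [175, 162, 150], [175, 165, 152], [173, 161, 148], [178, 166, 157], [173, 161, 153], [176, 164, 153], [174, 164, 154], [176, 164, 152], [176, 162, 150], [176, 166, 152], [182, 167, 157], [178, 166, 157], [174, 164, 154], [191, 185, 169], [195, 188, 170], [199, 190, 176], [196, 188, 173], [197, 190, 173], [195, 186, 169], [200, 190, 174], [52, 41, 32], [55, 39, 31], [52, 37, 29], [50, 33, 22], [46, 30, 12], [53, 38, 29]]
100 742.5 741.9
120 732.4 736.7
140 721.9 731.4
160 711.1 725.9
180 699.9 720.2
```

View pics/w4.png

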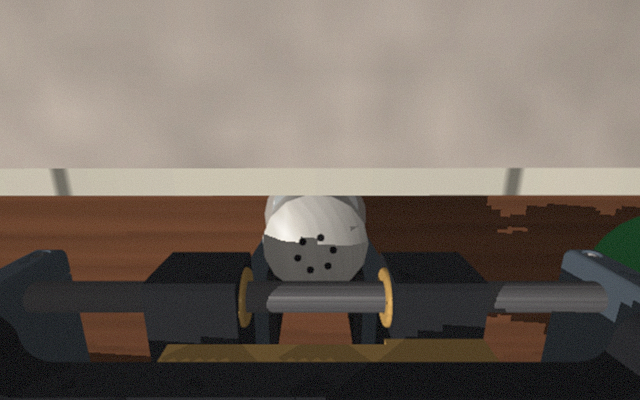

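The force rose to 12 N and the shaker stands at the wall: the fingertip geometry puts its far side at x≈718, and the upstand edge at row 195 gives 716–718. I'll back off, rise, and look at the tap on the way.

```bash
python3 -m handwheel '[{"gripper":33,"travel":[-0.004,0,0],"twist":0},{"gripper":33,"travel":[-0.01,0,0],"twist":0},{"gripper":33,"travel":[-0.025,0,0],"twist":0},{"gripper":33,"travel":[-0.035,0,0],"twist":0},{"gripper":40,"travel":[-0.035,0,0],"twist":0}]'
python3 -m handwheel '[{"gripper":55,"travel":[-0.03,0,-0.01],"twist":0},{"gripper":55,"travel":[-0.01,0,-0.04],"twist":0},{"gripper":55,"travel":[-0.01,0,-0.04],"twist":0},{"gripper":55,"travel":[-0.01,0,-0.04],"twist":0},{"gripper":55,"travel":[-0.01,0,-0.04],"twist":0}]'
python3 -m handwheel '[{"gripper":55,"travel":[-0.02,0,-0.03],"twist":0},{"gripper":55,"travel":[-0.03,0,0],"twist":0},{"gripper":55,"travel":[-0.02,0,0],"twist":0},{"gripper":55,"travel":[0,0,0],"twist":0},{"gripper":55,"travel":[0,0,0],"twist":0}]'
cat > look.py <<'E'
from fit import *
np.set_printoptions(precision=1,suppress=True)
print(env.state()["ee_pos"],env.state()["ee_rot"])
f=env.grab_frame("wrist");fs=env.grab_frame("scene");rs=env.pinpoint("scene","outlet");r=env.pinpoint("wrist","outlet")
print("scene",[(plane(fs,q["uv"],150),q["confidence"]) for q in rs[:1]])
print("wrist",[(np.array(q["uv"]),plane(f,q["uv"],150),q["confidence"]) for q in r[:2]])
if r and rs:print("tri",tri([ray(f,r[0]["uv"]),ray(fs,rs[0]["uv"])]))
r=env.pinpoint("wrist","filter");print("filt",[(plane(f,q["uv"],0),q["confidence"]) for q in r[:1]])
E
python3 - <<'E'
from look import *
cv2.imwrite("pics/w5.png",np.array(f["frame"])[:,:,::-1])
fit("shaker",(696,153),("scene","wrist"))
E
```

```text
time_s: 11.3
ee_pos: [557.2, 152.3, 205.6]
ee_rot: [-180.0, -0.2, -0.1]
force: [-0.4, -0.0, -0.6]
gripper_width: 34.3
time_s: 11.72
ee_pos: [487.0, 152.3, 377.8]
ee_rot: [-180.0, -0.2, -0.0]
force: [0.6, 0.7, 0.0]
gripper_width: 50.2
time_s: 12.13
ee_pos: [417.0, 152.5, 406.4]
ee_rot: [-180.0, -0.2, -0.0]
force: [0.4, 0.0, 0.3]
gripper_width: 50.2
[417.  152.5 406.4] [-180.    -0.2   -0. ]
scene [(array([480. , 326.4, 150. ]), 0.82)]
wrist [(array([ 47.8, 114.5]), array([489. , 332.3, 150. ]), 0.94)]
tri [488.  326.9 159. ]
filt []
no scene shaker
no wrist shaker
shaker both [696. 153.] nanfit.py:22: RuntimeWarning: invalid value encountered in scalar divide
  print(t,n,r.x.round(1),round(1-r.fun/len(S),3));out[n]=r.x
```

```bash
python3 -m handwheel '[{"gripper":55,"travel":[0,0,0],"twist":-0.12},{"gripper":55,"travel":[0,0,0],"twist":-0.12},{"gripper":55,"travel":[0,0,0],"twist":-0.12},{"gripper":55,"travel":[0,0,0],"twist":-0.12},{"gripper":55,"travel":[0,0,0],"twist":-0.12}]'
python3 -m handwheel '[{"gripper":55,"travel":[0,0,0],"twist":-0.12},{"gripper":55,"travel":[0,0,0],"twist":-0.12},{"gripper":55,"travel":[0,0,0],"twist":-0.12},{"gripper":55,"travel":[0,0,0],"twist":-0.12},{"gripper":55,"travel":[0,0,0],"twist":-0.12}]'
python3 -m handwheel '[{"gripper":55,"travel":[0,0,0],"twist":-0.12},{"gripper":55,"travel":[0,0,0],"twist":-0.12},{"gripper":55,"travel":[0,0,0],"twist":-0.12},{"gripper":55,"travel":[0,0.035,0],"twist":-0.011},{"gripper":55,"travel":[0,0.03,0],"twist":0}]'
python3 -m handwheel '[{"gripper":55,"travel":[0,0,0],"twist":0},{"gripper":55,"travel":[0,0,0],"twist":0}]'
python3 - <<'E'
from look import *
cv2.imwrite("pics/w5.png",np.array(f["frame"])[:,:,::-1])
fit("shaker",(696,153),("scene","wrist","side"))
E
python3 -m handwheel '[{"gripper":55,"travel":[-0.04,0,0],"twist":0},{"gripper":55,"travel":[-0.04,0,0],"twist":0},{"gripper":55,"travel":[0,0,0],"twist":0},{"gripper":55,"travel":[0,0,0],"twist":0}]'
python3 -c "import look"
```

```text
time_s: 13.0
ee_pos: [417.5, 152.5, 405.6]
ee_rot: [180.0, 0.0, 34.7]
force: [-0.8, 0.0, -0.1]
gripper_width: 50.2
time_s: 13.42
ee_pos: [417.5, 152.5, 405.6]
ee_rot: [180.0, 0.0, 69.0]
force: [0.1, -0.3, -0.8]
gripper_width: 50.0
time_s: 13.83
ee_pos: [482.7, 152.0, 406.0]
ee_rot: [179.9, -0.0, 90.0]
force: [0.5, 0.4, 0.7]
gripper_width: 49.8
time_s: 14.0
ee_pos: [483.4, 152.0, 405.0]
ee_rot: [-179.9, 0.0, 89.9]
force: [-0.2, 0.4, 0.4]
gripper_width: 50.3
[483.4 152.  405. ] [-179.9    0.    89.9]
scene [(array([480.2, 335.6, 150. ]), 0.96)]
wrist []
filt []
no side shaker
shaker scene [677.4 145.7] 0.361
shaker wrist [689.6 154. ] 0.911
shaker both [689.9 153.9] 0.632
time_s: 14.88
ee_pos: [482.1, 70.6, 405.9]
ee_rot: [180.0, -0.0, 89.8]
force: [0.7, 0.8, -0.1]
gripper_width: 50.3
[482.1  70.6 405.9] [180.   -0.   89.8]
scene [(array([481.2, 336.7, 150. ]), 0.79)]
wrist []
filt []
```

View pics/w5.png

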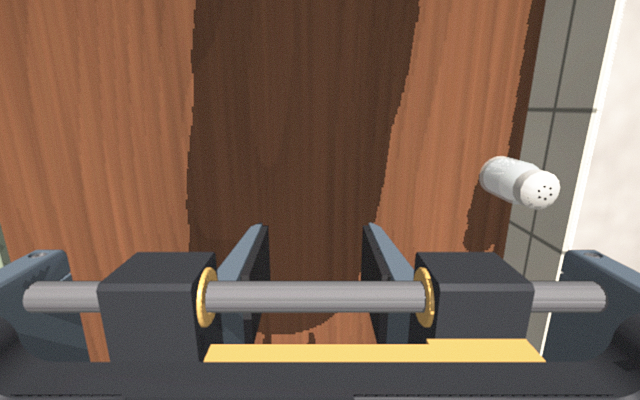

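```bash
python3 - <<'E'
import cv2
i=cv2.imread("pics/w5.png");cv2.imwrite("pics/w5c.png",cv2.resize(i[100:260,440:640],None,fx=4,fy=4,interpolation=cv2.INTER_CUBIC))
from h import *
s=env.state();f=env.grab_frame("wrist")
T=np.array(f["extrinsics"]);T[:3,3]+=np.array([483.4,152,405])-s["ee_pos"];f=dict(f,extrinsics=T)
for uv in[(542,0),(531,90),(518,160),(516,200),(506,250),(505,300)]:print(uv,plane(f,uv,0).round(1))
a=np.linspace(0,6.28,13)
for x in(690,695):print(x,[tuple(proj(f,(x+22*np.cos(t),154+22*np.sin(t),0)).round(0)) for t in a[::3]])
E
```

```text
(542, 0) [711.7 331.7   0. ]
(531, 90) [715.8 245.5   0. ]
(518, 160) [714.4 169.7   0. ]
(516, 200) [719.9 122.4   0. ]
(506, 250) [718.1  58.6   0. ]
(505, 300) [727.7 -10.9   0. ]
690 [(np.float64(514.0), np.float64(174.0)), (np.float64(497.0), np.float64(154.0)), (np.float64(476.0), np.float64(173.0)), (np.float64(492.0), np.float64(192.0)), (np.float64(514.0), np.float64(174.0))]
695 [(np.float64(518.0), np.float64(174.0)), (np.float64(502.0), np.float64(154.0)), (np.float64(480.0), np.float64(173.0)), (np.float64(496.0), np.float64(192.0)), (np.float64(518.0), np.float64(174.0))]
```

View pics/w5c.png

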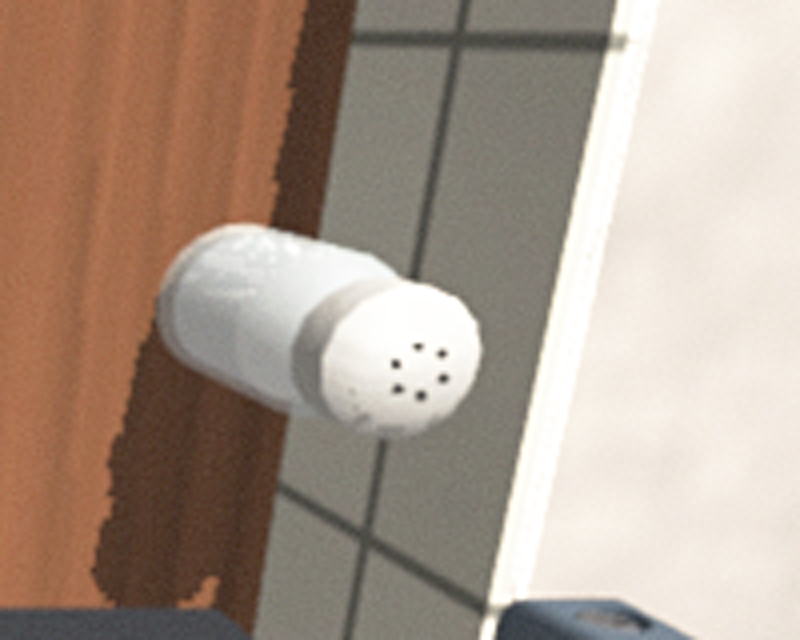

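The crop shows the shaker upright, with its foot at the base of the tiles to within 1–3 mm, which agrees with the contact force. Next I'll go behind the pot.

```bash
python3 -m handwheel '[{"gripper":55,"travel":[-0.039,-0.004,0],"twist":0},{"gripper":55,"travel":[-0.039,-0.004,0],"twist":0},{"gripper":55,"travel":[-0.039,-0.004,0],"twist":0},{"gripper":55,"travel":[-0.039,-0.004,0],"twist":0},{"gripper":55,"travel":[-0.039,-0.004,0],"twist":0}]'
python3 -m handwheel '[{"gripper":55,"travel":[-0.04,0,0],"twist":0},{"gripper":55,"travel":[-0.04,0,0],"twist":0},{"gripper":55,"travel":[-0.04,0,0],"twist":0},{"gripper":55,"travel":[-0.04,0,0],"twist":0},{"gripper":55,"travel":[0,0,0],"twist":0.031}]'
python3 -m handwheel '[{"gripper":55,"travel":[0,0,0],"twist":0},{"gripper":55,"travel":[0,0,0],"twist":0}]'
python3 - <<'E'
from fit import *
np.set_printoptions(precision=1,suppress=True)
s=env.state();print(s["ee_pos"],s["ee_rot"])
fit("pot",(466,-164),("scene","side","wrist"))
f=env.grab_frame("scene");m=np.argwhere(np.array(env.trace("scene","spoon")[0]["pixels"]))
p=np.array([plane(f,(c,r),5) for r,c in m]);print("spoon",p.min(0),p.max(0))
m=np.argwhere(np.array(env.trace("scene","trivet")[0]["pixels"]));p=np.array([plane(f,(c,r),8) for r,c in m]);print("trivet",p.min(0),p.max(0))
f=env.grab_frame("wrist");cv2.imwrite("pics/w6.png",np.array(f["frame"])[:,:,::-1])
E
```

```text
time_s: 15.6
ee_pos: [461.9, -123.8, 405.9]
ee_rot: [180.0, 0.0, 90.1]
force: [1.0, 0.1, -0.3]
gripper_width: 49.9
time_s: 16.02
ee_pos: [462.4, -288.2, 405.4]
ee_rot: [179.9, 0.2, 87.9]
force: [0.3, 0.1, 0.5]
gripper_width: 50.2
time_s: 16.18
ee_pos: [462.3, -282.6, 405.4]
ee_rot: [-180.0, -0.1, 88.2]
force: [-0.6, 0.3, 0.9]
gripper_width: 50.4
[ 462.3 -282.6  405.4] [-180.    -0.1   88.2]
pot scene [ 462.7 -161.8] 0.929
pot side [ 465.6 -163.6] 0.937
pot wrist [ 465.  -164.5] 0.968
pot both [ 465.2 -163.8] 0.939
spoon [ 247.6 -421.2    5. ] [ 315.9 -166.3    5. ]
trivet [ 353.7 -483.5    8. ] [ 528.3 -307.7    8. ]
```

View pics/w6.png

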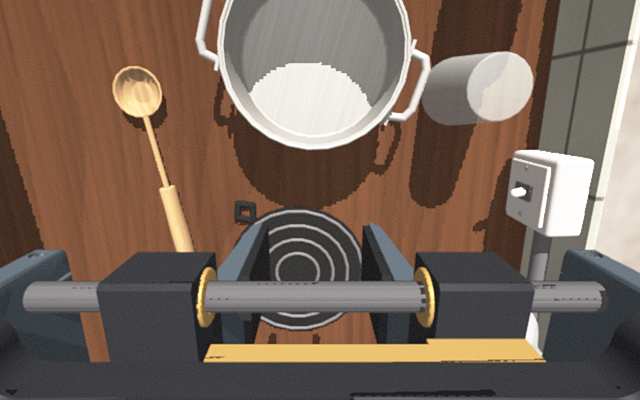

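The wrist view shows the fingers clear of the trivet (its tab is at (245,212)) and clear of the spoon. The pot's bare side at (310,147) lies straight ahead. Descending.

```bash
python3 -m handwheel '[{"gripper":55,"travel":[0,0,0.04],"twist":0},{"gripper":55,"travel":[0,0,0.04],"twist":0},{"gripper":55,"travel":[0,0,0.04],"twist":0},{"gripper":55,"travel":[0,0,0.04],"twist":0},{"gripper":55,"travel":[0,0,0.03],"twist":0}]'
python3 -m handwheel '[{"gripper":55,"travel":[0,0,0.006],"twist":0},{"gripper":55,"travel":[0.006,0,0],"twist":0},{"gripper":55,"travel":[0.006,0,0],"twist":0},{"gripper":55,"travel":[0.005,0,0],"twist":0},{"gripper":55,"travel":[0.004,0,0],"twist":0}]'
python3 -m handwheel '[{"gripper":55,"travel":[0.003,0,0],"twist":0},{"gripper":55,"travel":[0.003,0,0],"twist":0},{"gripper":55,"travel":[0.003,0,0],"twist":0},{"gripper":55,"travel":[0.003,0,0],"twist":0},{"gripper":55,"travel":[0.003,0,0],"twist":0}]'
python3 -m handwheel '[{"gripper":55,"travel":[0.005,0,0],"twist":0},{"gripper":55,"travel":[0.005,0,0],"twist":0},{"gripper":55,"travel":[0.005,0,0],"twist":0},{"gripper":55,"travel":[0.005,0,0],"twist":0},{"gripper":55,"travel":[0.005,0,0],"twist":0}]'
```

```text
time_s: 17.1
ee_pos: [461.2, -282.4, 213.1]
ee_rot: [-179.9, -0.1, 88.2]
force: [0.5, 0.4, -0.1]
gripper_width: 50.5
time_s: 17.52
ee_pos: [463.3, -261.5, 211.9]
ee_rot: [179.8, 0.1, 88.2]
force: [-0.1, 0.5, -0.3]
gripper_width: 50.4
time_s: 17.93
ee_pos: [463.7, -247.8, 210.6]
ee_rot: [179.9, 0.2, 88.3]
force: [0.2, -5.8, 1.8]
gripper_width: 50.0
time_s: 18.35
ee_pos: [464.6, -222.9, 210.6]
ee_rot: [179.8, 0.2, 88.2]
force: [-0.1, -6.2, 2.5]
gripper_width: 49.9
```

```bash
python3 -m handwheel '[{"gripper":55,"travel":[0.007,0,0],"twist":0},{"gripper":55,"travel":[0.008,0,0],"twist":0},{"gripper":55,"travel":[0.008,0,0],"twist":0},{"gripper":55,"travel":[0.008,0,0],"twist":0},{"gripper":55,"travel":[0.008,0,0],"twist":0}]'
python3 -m handwheel '[{"gripper":55,"travel":[0.008,0,0],"twist":0},{"gripper":55,"travel":[0.008,0,0],"twist":0},{"gripper":55,"travel":[0.008,0,0],"twist":0},{"gripper":55,"travel":[0.008,0,0],"twist":0},{"gripper":55,"travel":[0.008,0,0],"twist":0}]'
python3 -m handwheel '[{"gripper":55,"travel":[0.008,0,0],"twist":0},{"gripper":55,"travel":[0.008,0,0],"twist":0},{"gripper":55,"travel":[0.008,0,0],"twist":0},{"gripper":55,"travel":[0.008,0,0],"twist":0},{"gripper":55,"travel":[0.005,0,0],"twist":0}]'
python3 - <<'E'
from fit import *
s=env.state();print(s["ee_pos"],s["ee_rot"])
fit("pot",(469,-15),("scene","side"))
E
```

```text
time_s: 18.77
ee_pos: [465.8, -183.7, 210.6]
ee_rot: [179.8, 0.2, 88.2]
force: [-0.1, -6.5, 1.1]
gripper_width: 50.3
time_s: 19.18
ee_pos: [467.1, -143.6, 210.6]
ee_rot: [179.8, 0.2, 88.2]
force: [-0.1, -5.5, 3.1]
gripper_width: 50.1
time_s: 19.6
ee_pos: [468.2, -106.3, 210.6]
ee_rot: [179.8, 0.1, 88.2]
force: [-0.5, -6.3, 3.6]
gripper_width: 50.2
[ 468.20263186 -106.34361504  210.55599251] [1.79843401e+02 1.31257958e-01 8.82492220e+01]
pot scene [467.4 -14.9] 0.924
pot side [470.8 -15.7] 0.946
pot both [468.7 -14.8] 0.933
```

```bash
python3 -m handwheel '[{"gripper":55,"travel":[0.007,0,0],"twist":0},{"gripper":55,"travel":[0.008,0,0],"twist":0},{"gripper":55,"travel":[0.008,0,0],"twist":0},{"gripper":55,"travel":[0.008,0,0],"twist":0},{"gripper":55,"travel":[0.008,0,0],"twist":0}]'
python3 -m handwheel '[{"gripper":55,"travel":[0.008,0,0],"twist":0},{"gripper":55,"travel":[0.008,0,0],"twist":0},{"gripper":55,"travel":[0.008,0,0],"twist":0},{"gripper":55,"travel":[0.008,0,0],"twist":0},{"gripper":55,"travel":[0.008,0,0],"twist":0}]'
python3 -m handwheel '[{"gripper":55,"travel":[0.008,0,0],"twist":0},{"gripper":55,"travel":[0.008,0,0],"twist":0},{"gripper":55,"travel":[0.008,0,0],"twist":0},{"gripper":55,"travel":[0.008,0,0],"twist":0},{"gripper":55,"travel":[0.008,0,0],"twist":0}]'
python3 -m handwheel '[{"gripper":55,"travel":[0.008,0,0],"twist":0},{"gripper":55,"travel":[0.008,0,0],"twist":0},{"gripper":55,"travel":[0.008,0,0],"twist":0},{"gripper":55,"travel":[0.008,0,0],"twist":0},{"gripper":55,"travel":[0.008,0,0],"twist":0}]'
python3 -m handwheel '[{"gripper":55,"travel":[0.008,0,0],"twist":0},{"gripper":55,"travel":[0.008,0,0],"twist":0},{"gripper":55,"travel":[0.008,0,0],"twist":0},{"gripper":55,"travel":[0.008,0,0],"twist":0},{"gripper":55,"travel":[0.008,0,0],"twist":0}]'
python3 -m handwheel '[{"gripper":55,"travel":[0.008,0,0],"twist":0},{"gripper":55,"travel":[0.008,0,0],"twist":0},{"gripper":55,"travel":[0.008,0,0],"twist":0},{"gripper":55,"travel":[0.006,0,0],"twist":0},{"gripper":55,"travel":[0.004,0,0],"twist":0}]'
python3 - <<'E'
from look import *
fit("pot",(478,222),("scene","side"))
for i in range(3):
    fs=env.grab_frame("scene");rs=env.pinpoint("scene","outlet");print([(np.array(q["uv"]),plane(fs,q["uv"],150),q["confidence"]) for q in rs[:1]])
a=np.array(fs["frame"])[130:280,330:530,::-1];b=np.array(f["frame"])[:,:,::-1]
cv2.imwrite("pics/m7.png",np.vstack([cv2.resize(a,(400,300),interpolation=cv2.INTER_CUBIC),cv2.resize(b,(400,250))]))
E
```

```text
time_s: 20.22
ee_pos: [468.9, -67.5, 209.9]
ee_rot: [180.0, 0.1, 88.2]
force: [-0.6, -5.6, 2.0]
gripper_width: 50.2
time_s: 20.63
ee_pos: [470.1, -27.5, 209.9]
ee_rot: [180.0, 0.1, 88.2]
force: [0.1, -5.5, 2.5]
gripper_width: 50.0
time_s: 21.05
ee_pos: [471.3, 12.5, 209.9]
ee_rot: [-180.0, 0.1, 88.2]
force: [-0.5, -6.1, 3.7]
gripper_width: 50.2
time_s: 21.47
ee_pos: [472.4, 52.4, 209.8]
ee_rot: [-180.0, 0.1, 88.2]
force: [0.2, -7.2, 4.4]
gripper_width: 50.2
time_s: 21.88
ee_pos: [473.6, 92.2, 209.8]
ee_rot: [-179.9, 0.1, 88.2]
force: [-0.6, -6.7, 4.7]
gripper_width: 50.4
time_s: 22.3
ee_pos: [474.6, 126.3, 209.8]
ee_rot: [-179.9, 0.1, 88.3]
force: [-0.2, -7.8, 4.7]
gripper_width: 50.3
[474.6 126.3 209.8] [-179.9    0.1   88.3]
scene [(array([487.1, 333.2, 150. ]), 0.62)]
wrist []
filt []
pot scene [474.6 219.8] 0.915
pot side [440.4 178. ] 0.348
pot both [473.6 219.8] 0.627
[(array([414.1, 224.2]), array([488.7, 333.9, 150. ]), 0.9)]
[(array([416.3, 223.8]), array([484. , 338.9, 150. ]), 0.7)]
[(array([413.8, 221.7]), array([481.1, 329.5, 150. ]), 0.92)]
```

View pics/m7.png

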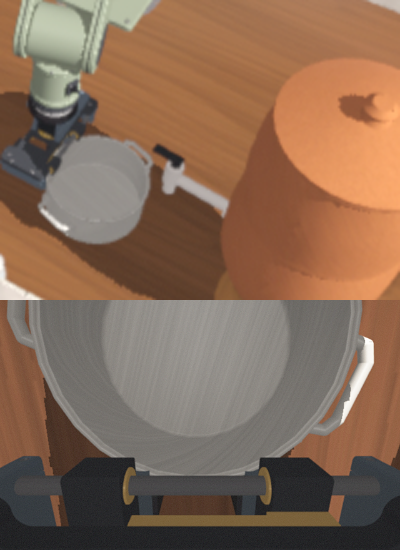

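The pot is riding centred in the fingers. The nozzle sits ahead at scene pixel (415,226). I'll continue with a slight drift in x.

```bash
python3 -m handwheel '[{"gripper":55,"travel":[0.006,0.0005,0],"twist":0},{"gripper":55,"travel":[0.008,0.0005,0],"twist":0},{"gripper":55,"travel":[0.008,0.0005,0],"twist":0},{"gripper":55,"travel":[0.008,0.0005,0],"twist":0},{"gripper":55,"travel":[0.008,0.0005,0],"twist":0}]'
python3 -m handwheel '[{"gripper":55,"travel":[0.008,0.0005,0],"twist":0},{"gripper":55,"travel":[0.008,0.0005,0],"twist":0},{"gripper":55,"travel":[0.008,0.0005,0],"twist":0},{"gripper":55,"travel":[0.007,0.0005,0],"twist":0},{"gripper":55,"travel":[0.005,0,0],"twist":0}]'
python3 - <<'E'
from look import *
fit("pot",(480,294),("scene",))
L=[]
for i in range(8):
    fs=env.grab_frame("scene");rs=env.pinpoint("scene","outlet");L+=[plane(fs,q["uv"],150) for q in rs[:1]]
print(np.array(L),np.median(L,0))
f=env.grab_frame("wrist");a=np.array(fs["frame"])[150:250,360:460,::-1];b=np.array(f["frame"])[:,:,::-1]
cv2.imwrite("pics/m8.png",np.vstack([cv2.resize(a,(400,400),interpolation=cv2.INTER_CUBIC),cv2.resize(b[:240],(400,150))]))
E
```

```text
time_s: 23.47
ee_pos: [478.7, 165.4, 209.6]
ee_rot: [-180.0, 0.0, 88.2]
force: [-0.2, -5.4, 0.8]
gripper_width: 50.3
time_s: 23.88
ee_pos: [481.9, 201.7, 209.6]
ee_rot: [180.0, -0.0, 88.2]
force: [1.5, -2.5, 0.2]
gripper_width: 49.9
[481.9 201.7 209.6] [180.   -0.   88.2]
scene [(array([474.6, 335.3, 150. ]), 0.75)]
wrist []
filt []
pot scene [484.1 295.3] 0.888
pot both [484.1 295.3] 0.888
[[482.  334.8 150. ]
 [480.1 337.8 150. ]
 [482.8 332.8 150. ]
 [493.2 336.  150. ]
 [473.2 336.3 150. ]
 [479.6 334.  150. ]
 [788.3 144.2 150. ]
 [483.3 341.5 150. ]] [482.4 335.4 150. ]
```

View pics/m8.png

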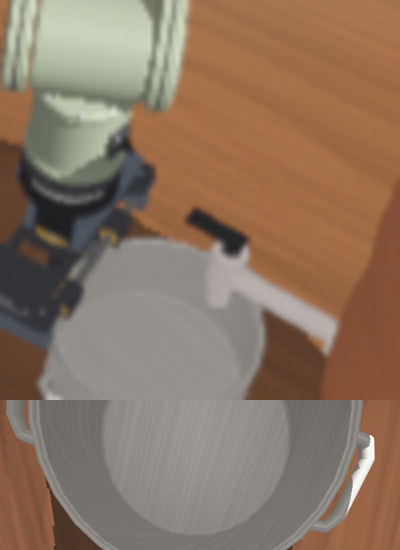

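```bash
python3 -m handwheel '[{"gripper":55,"travel":[0.005,0,0],"twist":0},{"gripper":55,"travel":[0.006,-0.0005,0],"twist":0},{"gripper":55,"travel":[0.006,-0.0005,0],"twist":0},{"gripper":55,"travel":[0.006,-0.0005,0],"twist":0},{"gripper":55,"travel":[0.005,-0.0005,0],"twist":0}]'
python3 -m handwheel '[{"gripper":55,"travel":[0.004,0,0],"twist":0},{"gripper":55,"travel":[0.003,0,0],"twist":0},{"gripper":55,"travel":[0.002,0,0],"twist":0},{"gripper":55,"travel":[0.0015,0,0],"twist":0},{"gripper":55,"travel":[0,0,0],"twist":0}]'
python3 - <<'E'
from look import *
fit("pot",(483,334),("scene",))
L=[]
for i in range(6):
    fs=env.grab_frame("scene");rs=env.pinpoint("scene","outlet");L+=[plane(fs,q["uv"],150) for q in rs[:1]]
print(np.median(L,0))
a=np.array(fs["frame"])[160:260,350:470,::-1]
a=cv2.resize(a,None,fx=5,fy=5,interpolation=cv2.INTER_CUBIC)
def P(p):return tuple(((proj(fs,p)-[350,160]+.5)*5).round().astype(int).tolist())
for x in(479,489):
    pass
t=np.linspace(0,6.283,60);cv2.polylines(a,[np.array([P((484+80*np.cos(q),335+80*np.sin(q),75)) for q in t])],True,(0,0,255),1)
cv2.polylines(a,[np.array([P((484+8.5*np.cos(q),335+8.5*np.sin(q),150)) for q in t])],True,(0,255,0),1)
cv2.imwrite("pics/m9.png",a)
E
```

```text
time_s: 25.5
ee_pos: [480.6, 229.1, 209.7]
ee_rot: [-180.0, 0.0, 88.2]
force: [0.7, -5.0, 0.3]
gripper_width: 50.0
time_s: 25.92
ee_pos: [480.9, 239.5, 209.6]
ee_rot: [-180.0, -0.0, 88.2]
force: [-0.2, -3.4, 1.4]
gripper_width: 50.4
[480.9 239.5 209.6] [-180.    -0.    88.2]
scene [(array([477.4, 339.5, 150. ]), 0.62)]
wrist []
filt []
pot scene [482.1 334.2] 0.87
pot both [482.1 334.2] 0.87
[485.  333.5 150. ]
```

View pics/m9.png

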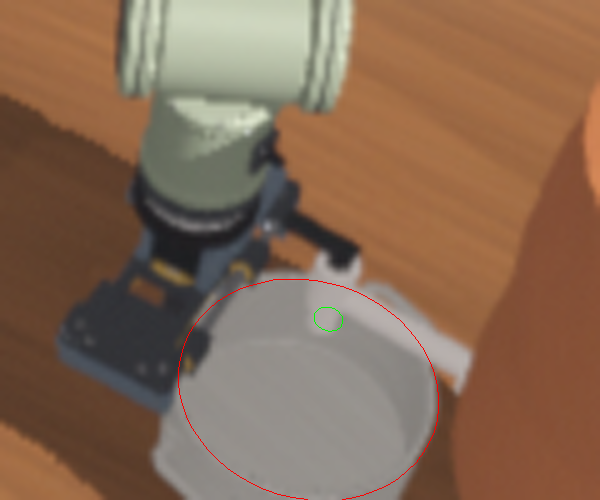

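The overlay shows the nozzle mouth at about (323,322) in the crop, near the pot's centre and within about 4 mm of the model circle. I'll back off, rise, and check the pot and nozzle from the wrist and side cameras.

```bash
python3 -m handwheel '[{"gripper":55,"travel":[-0.004,0,0],"twist":0},{"gripper":55,"travel":[-0.012,0,0],"twist":0},{"gripper":55,"travel":[-0.02,0,0],"twist":0},{"gripper":55,"travel":[-0.03,0,0],"twist":0},{"gripper":55,"travel":[-0.03,0,0],"twist":0}]'
python3 -m handwheel '[{"gripper":55,"travel":[0,0,-0.04],"twist":0},{"gripper":55,"travel":[0,0,-0.04],"twist":0},{"gripper":55,"travel":[0,0,-0.04],"twist":0},{"gripper":55,"travel":[0,0,-0.04],"twist":0},{"gripper":55,"travel":[0,0,-0.04],"twist":0}]'
python3 -m handwheel '[{"gripper":55,"travel":[0.02,0,-0.03],"twist":0},{"gripper":55,"travel":[0.02,0,-0.03],"twist":0},{"gripper":55,"travel":[0,0,0],"twist":0},{"gripper":55,"travel":[0,0,0],"twist":0}]'
cat > chk.py <<'E'
from fit import *
np.set_printoptions(precision=1,suppress=True)
print(env.state()["ee_pos"])
fit("pot",(483,333),("scene","side","wrist"))
for c in("scene","wrist"):
    L=[];M=[]
    for i in range(6):
        f=env.grab_frame(c);r=env.pinpoint(c,"outlet");L+=[plane(f,q["uv"],150) for q in r[:1] if q["confidence"]>.5]
        r=env.pinpoint(c,"pot");M+=[plane(f,q["uv"],0) for q in r[:1]]
    print(c,"outlet",len(L),L and np.median(L,0),"pot",M and np.median(M,0))
E
python3 chk.py; python3 -c "
from fit import *
fit('shaker',(695,153),('scene','wrist'))"
```

```text
time_s: 27.28
ee_pos: [477.9, 142.0, 209.9]
ee_rot: [179.9, 0.0, 88.3]
force: [0.2, 0.1, 0.6]
gripper_width: 50.1
time_s: 27.7
ee_pos: [477.4, 142.1, 411.9]
ee_rot: [180.0, 0.0, 88.1]
force: [1.1, 1.2, -0.4]
gripper_width: 50.1
time_s: 28.03
ee_pos: [479.2, 183.1, 471.3]
ee_rot: [179.8, -0.1, 88.2]
force: [0.6, -0.4, -0.8]
gripper_width: 50.3
[479.2 183.1 471.3]
no scene pot
pot side [483. 333.] 0.0
pot wrist [482.8 328.2] 0.895
pot both [482.8 328.2] 0.448
scene outlet 6 [485.8 335.4 150. ] pot [488.  328.4   0. ]
wrist outlet 6 [487.8 332.5 150. ] pot [482.3 329.4   0. ]
no scene shaker
shaker wrist [690.2 154.8] 0.898
shaker both [690.2 154.8] 0.898
```

```bash
python3 -m handwheel '[{"gripper":55,"travel":[-0.02,0.035,0],"twist":0},{"gripper":55,"travel":[-0.02,0.035,0],"twist":0},{"gripper":55,"travel":[0,0.03,0],"twist":0},{"gripper":55,"travel":[0,0,0],"twist":0},{"gripper":55,"travel":[0,0,0],"twist":0}]'
python3 chk.py; python3 - <<'E'
from fit import *
fit('shaker',(695,153),('wrist',))
f=env.grab_frame("wrist");r=env.trace("wrist","upstand");m=np.array(r[0]["pixels"])
for v in range(20,200,30):
    u=np.argwhere(m[v])
    if len(u):print(v,u.min(),plane(f,(u.min(),v),0).round(1))
E
```

```text
time_s: 30.75
ee_pos: [579.1, 139.7, 468.6]
ee_rot: [-179.9, 0.0, 88.1]
force: [-0.3, 0.4, -0.9]
gripper_width: 50.3
[579.1 139.7 468.6]
pot scene [481.7 330.5] 0.891
pot side [431.2 267.8] 0.081
pot wrist [480.9 330.7] 0.98
pot both [480.8 330.5] 0.643
scene outlet 5 [487.1 335.5 150. ] pot [489.2 327.4   0. ]
wrist outlet 0 [] pot [482.4 329.3   0. ]
shaker wrist [691.6 153.7] 0.901
shaker both [691.6 153.7] 0.901
20 426 [715.6 311.1   0. ]
50 425 [716.3 278.    0. ]
80 423 [715.9 243.5   0. ]
110 422 [716.6 207.2   0. ]
140 420 [716.2 169.3   0. ]
170 434 [737.1 128.8  -0. ]
```

The pot reads about 5 mm short in x and 3 mm short in y relative to the outlet. A gentle nudge along about 37° meets a bare part of the wall, roughly 20–30 mm clear of the handle and well clear of the tap.

```bash
python3 -m handwheel '[{"gripper":33,"travel":[0.022,-0.034,0],"twist":0},{"gripper":33,"travel":[0.022,-0.034,0],"twist":0},{"gripper":33,"travel":[0.022,-0.034,0],"twist":0},{"gripper":33,"travel":[0.022,-0.034,0],"twist":0},{"gripper":33,"travel":[0.022,-0.034,0],"twist":0}]'
python3 -m handwheel '[{"gripper":33,"travel":[0,-0.03,0],"twist":0},{"gripper":33,"travel":[0,0,0],"twist":0.1115},{"gripper":33,"travel":[0,0,0],"twist":0.1115},{"gripper":33,"travel":[0,0,0],"twist":0.1115},{"gripper":33,"travel":[0,0,0],"twist":0.1115}]'
python3 -m handwheel '[{"gripper":33,"travel":[0,0,0],"twist":0.1115},{"gripper":33,"travel":[0,0,0],"twist":0.1115},{"gripper":33,"travel":[0,0,0],"twist":0.1115},{"gripper":33,"travel":[0,0,0],"twist":0.1115},{"gripper":33,"travel":[0,0,0],"twist":0}]'
python3 - <<'E'
from look import *
fit("pot",(483,332),("scene","wrist"))
s=env.state();y=np.radians(s["ee_rot"][2]);d=np.array([383.3,257.2])-s["ee_pos"][:2]
print("travel",d@[np.cos(y),np.sin(y)],d@[np.sin(y),-np.cos(y)])
m=np.array(env.trace("wrist","pot")[0]["pixels"]).astype(np.uint8);env.grab_frame("wrist")
# handle tips: mask points furthest from the pot axis, taken at z=55
p=np.array([plane(f,(c,r),55)[:2] for r,c in np.argwhere(m)])-[483,332]
R=np.hypot(*p.T);A=np.degrees(np.arctan2(p[:,1],p[:,0]))%360
print([(a,round(R[(A>=a)&(A<a+10)].max())) for a in range(120,300,10) if ((A>=a)&(A<a+10)).any()])
E
```

```text
time_s: 33.47
ee_pos: [409.8, 256.0, 469.8]
ee_rot: [180.0, -0.0, 88.1]
force: [0.0, 0.0, 0.5]
gripper_width: 30.2
time_s: 33.88
ee_pos: [381.1, 256.5, 470.0]
ee_rot: [180.0, -0.0, 62.4]
force: [-0.3, -0.1, -0.5]
gripper_width: 30.2
time_s: 34.3
ee_pos: [381.4, 256.3, 469.8]
ee_rot: [180.0, -0.0, 37.0]
force: [0.0, -0.1, 0.1]
gripper_width: 30.0
[381.4 256.3 469.8] [180.  -0.  37.]
scene [(array([478.2, 330.8, 150. ]), 0.86)]
wrist [(array([318.9,  33.7]), array([489.3, 333.2, 150. ]), 0.66)]
tri [487.2 332.2 162.8]
filt []
pot scene [483.7 331.2] 0.869
pot wrist [480.8 328.4] 0.803
pot both [481.1 329.8] 0.833
travel 1.9357848406979148 0.4317445225993082
[(120, 84), (130, 89), (140, 104), (150, 105), (160, 105), (170, 106), (180, 102), (190, 85), (200, 85), (210, 86), (220, 86), (230, 85), (240, 86), (250, 87), (260, 88), (270, 88), (280, 88), (290, 88)]
```

```bash
python3 -m handwheel '[{"gripper":33,"travel":[0,0,0.04],"twist":0},{"gripper":33,"travel":[0,0,0.04],"twist":0},{"gripper":33,"travel":[0,0,0.04],"twist":0},{"gripper":33,"travel":[0,0,0.04],"twist":0},{"gripper":33,"travel":[0,0,0.04],"twist":0}]'
python3 -m handwheel '[{"gripper":33,"travel":[0,0,0.03],"twist":0},{"gripper":33,"travel":[0,0,0.02],"twist":0},{"gripper":33,"travel":[0,0,0.01],"twist":0},{"gripper":33,"travel":[0,0,0],"twist":0},{"gripper":33,"travel":[0.008,0,0],"twist":0}]'
python3 -m handwheel '[{"gripper":33,"travel":[0.007,0,0],"twist":0},{"gripper":33,"travel":[0.006,0,0],"twist":0},{"gripper":33,"travel":[0.003,0,0],"twist":0},{"gripper":33,"travel":[0.002,0,0],"twist":0},{"gripper":33,"travel":[0,0,0],"twist":0}]'
python3 -m handwheel '[{"gripper":33,"travel":[0.002,0,0],"twist":0},{"gripper":33,"travel":[0,0,0],"twist":0}]'
python3 -m handwheel '[{"gripper":33,"travel":[0.0015,0,0],"twist":0},{"gripper":33,"travel":[0,0,0],"twist":0}]'
```

```text
time_s: 35.27
ee_pos: [381.3, 256.2, 268.4]
ee_rot: [180.0, -0.1, 37.1]
force: [-0.4, 0.5, -1.6]
gripper_width: 30.3
time_s: 35.68
ee_pos: [387.2, 260.7, 209.3]
ee_rot: [-180.0, 0.2, 37.1]
force: [-0.3, 0.1, -0.2]
gripper_width: 30.3
time_s: 36.1
ee_pos: [402.8, 272.4, 210.2]
ee_rot: [180.0, -0.1, 37.1]
force: [-0.3, 0.4, 0.3]
gripper_width: 30.6
time_s: 36.27
ee_pos: [403.9, 273.3, 209.9]
ee_rot: [180.0, -0.0, 37.1]
force: [0.1, -0.5, 0.4]
gripper_width: 30.4
time_s: 36.43
ee_pos: [405.1, 274.2, 209.8]
ee_rot: [180.0, -0.0, 37.1]
force: [0.0, -1.1, -0.3]
gripper_width: 30.3
```

```bash
python3 -m handwheel '[{"gripper":33,"travel":[0.0015,0,0],"twist":0},{"gripper":33,"travel":[0.001,0,0],"twist":0}]'
python3 -m handwheel '[{"gripper":33,"travel":[0.0015,0,0],"twist":0},{"gripper":33,"travel":[0.001,0,0],"twist":0}]'
python3 -m handwheel '[{"gripper":33,"travel":[0.001,0,0],"twist":0},{"gripper":33,"travel":[0.0005,0,0],"twist":0},{"gripper":33,"travel":[0,0,0],"twist":0}]'
```

```text
time_s: 36.6
ee_pos: [406.3, 275.1, 209.5]
ee_rot: [-180.0, 0.2, 37.1]
force: [-3.6, -3.5, 4.8]
gripper_width: 30.1
time_s: 36.77
ee_pos: [407.0, 275.7, 209.3]
ee_rot: [-180.0, 0.5, 37.1]
force: [-7.5, -7.0, 8.3]
gripper_width: 30.0
time_s: 37.02
ee_pos: [408.8, 277.0, 209.3]
ee_rot: [-180.0, 0.4, 37.1]
force: [-4.4, -3.5, 4.8]
gripper_width: 30.1
```

```bash
python3 -m handwheel '[{"gripper":33,"travel":[0.001,0,0],"twist":0},{"gripper":33,"travel":[0.001,0,0],"twist":0},{"gripper":33,"travel":[0,0,0],"twist":0}]'
python3 -m handwheel '[{"gripper":33,"travel":[-0.003,0,0],"twist":0},{"gripper":33,"travel":[-0.01,0,0],"twist":0},{"gripper":33,"travel":[-0.025,0,0],"twist":0},{"gripper":33,"travel":[-0.025,0,0],"twist":0},{"gripper":33,"travel":[0,0,-0.04],"twist":0}]'
python3 -m handwheel '[{"gripper":33,"travel":[0,0,-0.04],"twist":0},{"gripper":33,"travel":[0,0,-0.04],"twist":0},{"gripper":33,"travel":[0,0,-0.04],"twist":0},{"gripper":33,"travel":[0,0,-0.04],"twist":0},{"gripper":33,"travel":[0,0,-0.04],"twist":0}]'
python3 -m handwheel '[{"gripper":33,"travel":[0.035,0,0],"twist":0},{"gripper":33,"travel":[0.03,0,0],"twist":0},{"gripper":33,"travel":[0,0,0],"twist":0},{"gripper":33,"travel":[0,0,0],"twist":0}]'
python3 chk.py
```

```text
time_s: 37.27
ee_pos: [410.3, 278.2, 209.3]
ee_rot: [-180.0, 0.4, 37.1]
force: [-5.1, -4.1, 4.1]
gripper_width: 30.1
time_s: 37.68
ee_pos: [353.1, 235.7, 242.8]
ee_rot: [-179.9, 1.6, 37.1]
force: [-1.5, -0.1, -0.9]
gripper_width: 30.1
time_s: 38.1
ee_pos: [360.7, 240.7, 451.9]
ee_rot: [180.0, -0.1, 37.1]
force: [0.3, 1.1, 0.7]
gripper_width: 30.1
time_s: 38.43
ee_pos: [413.8, 280.8, 449.1]
ee_rot: [180.0, 0.0, 37.1]
force: [-0.6, 0.2, -0.8]
gripper_width: 30.2
[413.8 280.8 449.1]
pot scene [487.2 333. ] 0.908
pot side [483. 333.] 0.0
pot wrist [487.7 330.8] 0.769
pot both [487.3 332.7] 0.557
scene outlet 5 [481.6 327.9 150. ] pot [487.7 332.6   0. ]
wrist outlet 0 [] pot [486.3 332.    0. ]
```

```bash
python3 - <<'E'
from fit import *
fit("cup",(647,-45),("scene",));fit("tumbler",(615,-192),("scene",))
print(env.state()["force"].round(1),env.state()["time_s"])
env.job_done()
E
```

```text
cup scene [646.3 -44.5] 0.88
cup both [646.3 -44.5] 0.88
tumbler scene [639.  -47.2] 0.805
tumbler both [639.  -47.2] 0.805
[-1.3 -0.2  0.1] 40.7333
the job is handed in; nothing more can be done
```

The job is handed in at about 41 s: the salt shaker stands against the upstand, and the pot is under the tap outlet.

- **Shaker:** I pushed it low, with two fingertips, until the force rose to about 12 N at the upstand. Fingertip geometry agrees with contact. The last wrist-camera fit, whose model did not match closely, left an apparent gap of 2–3 mm. I took that as fit error, but contact is not confirmed more closely than that. It was upright in the last close picture.
- **Pot:** I pushed it about 500 mm along +y from behind. My check then showed it about 6 mm off, so I nudged it about 5 mm along 37° on a bare part of the wall. It now reads about (487, 333).
- **Outlet:** My best estimate is about (486, 334), roughly 1–3 mm from the pot's centre. Single readings scattered by about ±5 mm, and the last scene median was (482, 328).
- **Checks that failed or disagreed:** The side camera could not see the pot under the filter. The last tumbler check locked onto the cup, so the tumbler was not re-measured; I planned the path with about 25 mm clearance from it. The cup has not moved. I did not re-measure the soap, tin, spoon and trivet at the end.

The gripper was raised clear and touching nothing at hand-in.

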